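Screw the mister's elbow home towards its tank

TASK

On the cigar roller's bench a brass elbow has been started by hand in the clamped fitting beside the steel misting tank. Screw it on clockwise, seen from above, until it tightens, and stop with its barb pointing straight at the tank's copper inlet, without going far past it; then let go. The second clamp, with a straight barb and no tank, is not part of this job.

Things in the scene. Friction and masses are not known exactly. Their poses are not given: they have to be found in the camera images.
- barb_tip (a point): Tip of the elbow's barb, on its centre line, 50 mm from the turning axis, 91 mm above the table; x along the barb outwards. At the start it points 0.8 to 1.3 rad (45 to 75 degrees) before the tank inlet, to be turned clockwise from above. Thread friction is 0.25 N m; 0.3 rad before the inlet the seal bears: 0.35 N m, rising to 0.53 at the inlet and on by 0.6 N m per rad. It stays where it is left.
- elbow_grip (a point): Point on the elbow's vertical axis, 97 mm above the table (sinks 1 mm); turns with it: x along the barb, z up. Brass block 24 x 24 mm, 36 mm tall, faces square to x and y; the point lies 12 mm below its top. Grip the faces at +y and -y. Below the block: 6 mm neck, then hexagonal collar 30 mm wide, 8 mm high. The barb leaves the +x face 6 mm below the point, 14 mm thick, tip 50 mm from the axis.
- stand: Fixed stand: dark wooden strip 120 x 270 x 12 mm with a steel vice (48 mm high) gripping the brass female socket, 34 mm wide, its top 60 mm above the table, and a steel misting tank, 104 x 104 mm, 121 mm high with its black lid and knob. Origin: on the table, under the socket's vertical axis, which is the elbow's. Tank centre 155 mm from it along the stand's -y; z up.
- tank_inlet (a point): Mouth of the copper inlet on the tank's wall, facing the elbow: 92 mm from the socket's axis along the stand's -y, 91 mm above the table, 16 mm wide. Same axes as the stand.

How it is judged (in metres and radians):
At the end, for the whole second after the job is handed in: The elbow is screwed in past the point where it tightens and its barb points at the tank inlet: the barb's tip lies within 10 mm (11 degrees) of the line from the socket's axis to the inlet, on the inlet's side (x of barb_tip in the frame of stand between -0.01 and 0.01 m and y of barb_tip in the frame of stand below -0.03 m); the robot touches nothing.
It fails at once if the elbow is over-tightened: its barb has gone 22 mm (26 degrees) or more past the tank inlet (x of barb_tip in the frame of stand below -0.022 m).
It also fails if it takes over 35 s, if anything falls off the work surface, if the arm or the gripper's body presses on something with over 40 N, if the wrist force passes 120 N, or if a joint passes its speed limit or range.

ROBOT

A 6-joint arm with a two-finger parallel gripper is mounted at the origin on the work surface. World frame = base frame: x ahead of the robot, y to its left, z up, the work surface at z = 0. Lengths are in mm, angles in rad, forces in N, time in s.
With the tool pointing down it reaches from about 350 to 775 mm from the base axis. Payload 7.3 kg.
Tool frame: the origin (TCP) lies between the finger pads; the fingertips stand 25 mm ahead of it and the grasp point (between the pads) lies 6 mm ahead of it; z points along the fingers, y is the line along which they close (so a half turn about z gives the same grasp; the last joint's range is limited). The gripper opens to 92 mm and grips with 3 to 60 N. Pads are 19 mm wide; open, the fingers measure 130 mm over their backs; the gripper's body (75 mm by 190 mm) begins 47 mm behind the grasp point.
Start: joints at [-1.342, 0.342, 1.524, -0, 1.275, -0.146], TCP at [192.218, -488.564, 251.741] pointing down, gripper open.
Joint ranges: [-2.53, 2.53], [-0.77, 2.02], [0.04, 2.7], [-1, 4.14], [0.28, 2.66], [-3.11, 3.11]. Speed limits (rad/s): [2.57, 2.57, 3.14, 3.14, 3.14, 3.14].

INTERFACE

Orientations are given as [roll, pitch, yaw] about the fixed x, y, z axes, in that order (R = Rz(yaw) Ry(pitch) Rx(roll)).
In Python, from plant import bot gives the robot as it stands.
- The arm moves only by the tool play_rows, never from a script. Its argument "commands" is a list of rows, each an object of numbers: "x", "y", "z": the shift along the tool's x, y, z in m; "twist": the turn about the tool's z in degrees. In form: [{"x": .., "y": .., "z": .., "twist": ..}, ...]. A call has exactly 8 rows; each row is the pose to reach, as a shift and turn from the pose commanded when the call began, along the tool's axes at that moment; what a row does not reach only later rows make up. A row lasts 1/10 s, in which the tool goes at most 50 mm and 8.59 degrees, less where a joint would pass 70% of its speed; a pose out of reach is approached as far as the arm can. A call with a gripper value outside its range is refused whole. "jaw" is the closure, from 0 (fully open) to 1 (shut), set as the call begins (left out, the last holds). The fingers move at their own pace and stop on an object; the grip force is fixed at half the most. Time passes only in rows, so rows that repeat a pose let the fingers close, or fill a call up. It gives the time, the measured TCP pose, the force, the opening and the grip force at its end, in the units of the state.
- bot.get_obs(): the state, without advancing time (a new reading comes with each control period).
- bot.capture(name): name is "scene" or "top" or "wrist"; returns a dict with "pixels" (420x560x3 uint8, red, green, blue), "fx", "fy", "cx", "cy" (pixels), "eye" and "rotation" of the camera in the world. Camera axes: x right, y down, z forward; pixel columns grow to the right and rows downward; lengths in mm; the calibration is good to about 2 mm. The wrist camera is an equidistant fisheye: a pixel r from the principal point sees the ray r / f radians off the axis. A picture is of the moment at which its call begins. There is no depth.
- bot.close_job(): hands the job in; it is judged then, once.
The state is a dict: "time": time; "joint_positions": joint angles; "dq": joint speeds; "tau": joint torques, N m; "tool_pos": TCP position; "tcp_rot": TCP orientation; "contact_force": force on the tool from outside, world axes, zero at the start; "moment": the same for the moment, N m; "grip_width": finger opening in mm; "finger_force": force on a finger pad.
Only numpy, scipy, OpenCV 4.12 (cv2) and the standard library are available. Lean on these libraries where they do the work, as an engineer would, in place of code of your own. Each camera call takes 0.05 s, during which the arm holds its last target. There are 200 camera calls.

## Working session

There is one attempt and no reset: what is moved stays moved. The work goes in short steps, Python scripts to look and compute and a tool call to move; the robot and the scene stay as the last step left them, time stands still between calls to the robot, and variables do not carry over. Pictures are saved under pics/ and viewed, at most 10 in all, crops included, and the job is handed in when it is done.

Besides the shell and the picture viewer there is one more tool, called after "Request:" as a command line: name --argument value ..., lists and objects as JSON in quotes. play_rows: Moves the arm, as the interface text tells. Its arguments: {"type":"object","properties":{"commands":{"type":"array"},"jaw":{"type":"number"}},"required":["commands"]}

```bash
mkdir -p pics; python3 - <<'E'
from plant import bot
import cv2,pickle
for n in ("scene","top"):
    c=bot.capture(n); pickle.dump(c,open(n+".pkl","wb"))
    cv2.imwrite(f"pics/{n}0.png",c["pixels"][:,:,::-1]); print(n,c["eye"],c["rotation"],c["fx"],c["cx"],c["cy"])
o=bot.get_obs(); print(o["time"],o["tool_pos"],o["tcp_rot"],o["grip_width"])
E
```

```text
scene [1131.19235748  114.7704406   823.33197351] [-2.47047917  0.01396115  1.73095082] 521.3970950049227 273.6473355474681 211.041557836278
top [393.48703106  18.00416721 864.20086358] [-2.94941009 -0.00312633 -1.5653431 ] 418.00420853655197 285.4830444703511 211.92111759177317
0.1 [ 192.13052398 -488.23290377  251.11321653] [-3.14024462e+00 -1.75196042e-04  3.74788897e-01] 91.96400267068084
```

View pics/top0.png

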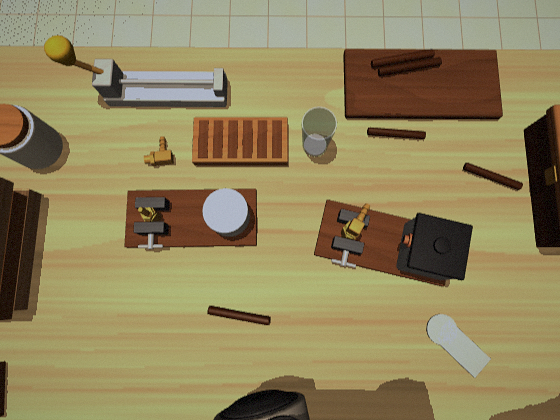

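View pics/scene0.png

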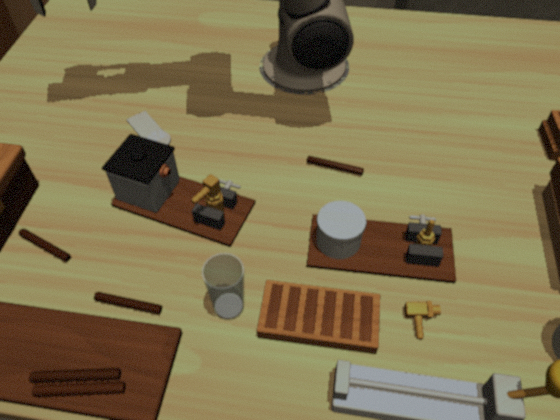

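The top view shows the job's stand on the right: elbow at about (355,228) with its barb tip near (366,207), copper inlet near (405,240) and tank lid at (441,246). The left stand with the white pot is the decoy. I'll enlarge the right stand.

```bash
python3 - <<'E'
import cv2
a=cv2.imread("pics/top0.png")[190:295,310:480]; b=cv2.imread("pics/scene0.png")[130:250,100:260]
cv2.imwrite("pics/c1.png",cv2.resize(a,None,fx=4.7,fy=4.7,interpolation=cv2.INTER_CUBIC))
E
```

```text
(no output)
```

View pics/c1.png

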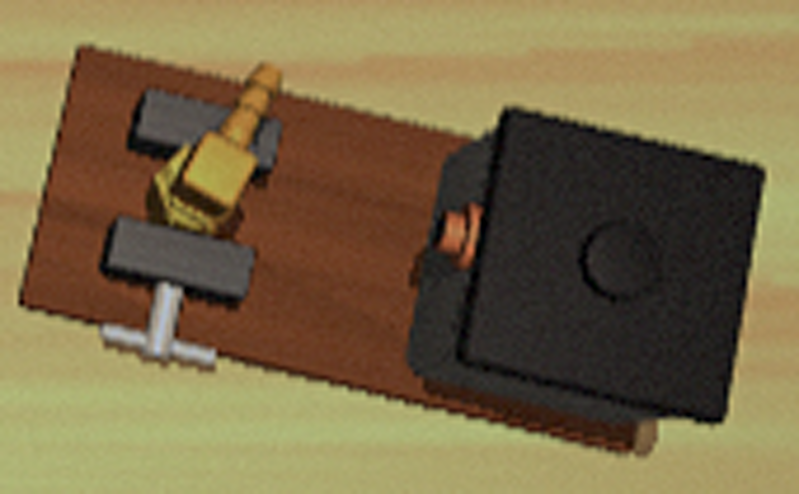

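The crop shows the block's top centre at about (218,172), barb tip at (268,72), inlet mouth at (442,233), strip corners at (80,46) and (22,304), and lid corners at (505,108), (765,170), (722,420) and (463,362).

```bash
cat > h.py <<'E'
import numpy as np,pickle
from scipy.spatial.transform import Rotation as Ro
def R(r): return Ro.from_euler('xyz',r).as_matrix() if np.ndim(r)==1 else np.array(r)
def back(c,uv,z):
    uv=np.atleast_2d(uv).astype(float)
    d=np.c_[(uv[:,0]-c["cx"])/c["fx"],(uv[:,1]-c["cy"])/c["fy"],np.ones(len(uv))]@R(c["rotation"]).T
    return c["eye"]+d*((z-c["eye"][2])/d[:,2])[:,None]
def proj(c,P):
    p=(np.atleast_2d(P)-c["eye"])@R(c["rotation"]); return np.c_[p[:,0]/p[:,2]*c["fx"]+c["cx"],p[:,1]/p[:,2]*c["fy"]+c["cy"]]
E
python3 - <<'E'
from h import *
c=pickle.load(open("top.pkl","rb")); s=pickle.load(open("scene.pkl","rb"))
f=lambda u,z: back(c,np.array(u)/4.7+[310,190],z)[:,:2]
print("block",b:=f([[218,172]],109)); print("corners",k:=f([[203,133],[258,160],[230,212],[180,185]],109), np.linalg.norm(np.diff(k,axis=0),axis=1))
print("tip",t:=f([[268,72]],93)); print("inlet",i:=f([[442,233]],91))
st=f([[80,46],[22,304]],12); print("strip",st,np.linalg.norm(st[0]-st[1]))
l=f([[505,108],[765,170],[722,420],[463,362]],112); print("lid",l.mean(0),np.linalg.norm(np.diff(l,axis=0),axis=1))
ang=lambda v:np.degrees(np.arctan2(v[1],v[0]))
for v in (t-b,i-b,[l.mean(0)-b[0]],[st[1]-st[0]],[l[1]-l[0]],[l[2]-l[3]],[k[0]-k[3]],[k[1]-k[2]]):print(ang(v[0]),np.linalg.norm(v[0]))
print(proj(s,[[*b[0],109],[*t[0],91],[*i[0],91]]))
E
```

```text
block [[ 513.89063883 -113.3838147 ]]
corners [[ 529.27445533 -107.93655657]
 [ 518.71541082 -129.10550801]
 [ 498.22607951 -117.61499842]
 [ 508.68963877  -98.46981864]] [23.65624497 23.49137093 21.81797381]
tip [[ 557.1828147  -137.34256431]]
inlet [[ 492.82961051 -204.65224626]]
strip [[585.67897934 -70.40579053]
 [470.95583321 -43.71170296]] 117.78783710157191
lid [ 478.7742371  -264.07711997] [102.46945934  98.90961416  99.36168878]
-28.961012669078713 49.479633932161555
-102.99406997806621 93.66692859654674
-103.11766176030532 154.73084347764274
166.90133832405073 117.78783710157191
-103.48484807996991 102.46945933555752
-102.35982748288237 99.36168878074182
-24.697197491244307 22.65731227805434
-29.283905298122132 23.491370925904867
[[210.36018322 178.2822581 ]
 [193.12489814 200.89987983]
 [167.58430506 171.28634056]]
```

The measurements agree with the sizes given: block 23 mm (24), barb 49.5 (50), inlet 93.7 (92), tank 154.7 (155). The barb points at -28.5° and the inlet is at -103.1°, so the turn is about 74.5° clockwise. I'll grip with tool yaw 151.5°, which keeps the last joint within its range.

Request:
play_rows --commands '[{"x": 0.044, "y": -0.023, "z": 0.0, "twist": -8}, {"x": 0.087, "y": -0.046, "z": 0.0, "twist": -16}, {"x": 0.131, "y": -0.069, "z": 0.0, "twist": -24}, {"x": 0.175, "y": -0.092, "z": 0.0, "twist": -32}, {"x": 0.218, "y": -0.115, "z": 0.01, "twist": -40}, {"x": 0.262, "y": -0.138, "z": 0.02, "twist": -48}, {"x": 0.306, "y": -0.161, "z": 0.03, "twist": -56}, {"x": 0.35, "y": -0.184, "z": 0.04, "twist": -64}]' --jaw 0.3

```text
time: 0.9
tool_pos: [450.2, -188.8, 211.6]
tcp_rot: [-3.141, 0.0, 1.497]
contact_force: [0.7, -0.8, 0.3]
grip_width: 64.6
finger_force: 0.0
```

Request:
play_rows --commands '[{"x": 0.011, "y": 0.008, "z": 0.0, "twist": -8}, {"x": 0.023, "y": 0.016, "z": 0.0, "twist": -16}, {"x": 0.034, "y": 0.024, "z": 0.005, "twist": -25}, {"x": 0.046, "y": 0.033, "z": 0.01, "twist": -33}, {"x": 0.057, "y": 0.041, "z": 0.015, "twist": -41}, {"x": 0.069, "y": 0.049, "z": 0.02, "twist": -49.5}, {"x": 0.0805, "y": 0.0574, "z": 0.02, "twist": -58}, {"x": 0.0805, "y": 0.0574, "z": 0.02, "twist": -66}]'

```text
time: 1.7
tool_pos: [513.4, -113.7, 191.5]
tcp_rot: [3.141, -0.001, 2.651]
contact_force: [-0.5, 0.4, 0.4]
grip_width: 64.1
finger_force: 0.0
```

```bash
python3 - <<'E'
from plant import bot
import cv2,pickle
c=bot.capture("wrist"); c["obs"]=bot.get_obs(); pickle.dump(c,open("w1.pkl","wb"))
cv2.imwrite("pics/w1.png",cv2.resize(c["pixels"][:,:,::-1],(800,600),interpolation=cv2.INTER_CUBIC)); print(c["eye"],c["rotation"],c["fx"],c["cx"],c["cy"])
o=c["obs"]; print(o["time"],o["tool_pos"],o["tcp_rot"],o["joint_positions"])
E
```

```text
[438.84377217 -73.73801679 325.27540231] [2.82472054e+00 2.86912606e-05 1.08058023e+00] 325.19226210127806 278.94328735063294 212.87672621464517
1.75 [ 513.0424932  -114.18280078  191.54832839] [-3.14138525e+00 -9.67816863e-04  2.65776670e+00] [-3.64815448e-01  4.00034928e-01  1.61307255e+00 -1.00679102e-04
  1.12947077e+00 -1.45174287e+00]
```

View pics/w1.png

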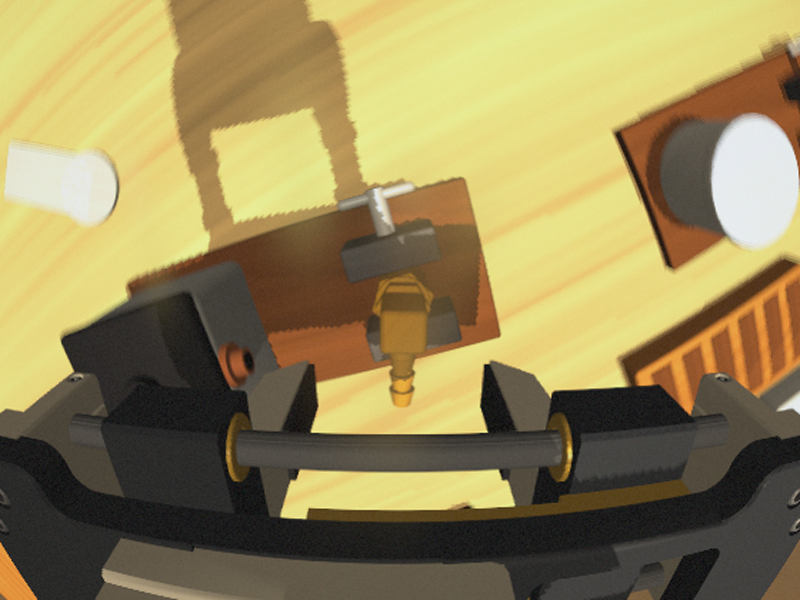

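The wrist picture shows the elbow between the open fingers: block top centre at about (405,331), barb tip at (401,402), inlet at (240,362). I'll check these points against the estimate.

```bash
python3 - <<'E'
from h import *
c=pickle.load(open("w1.pkl","rb"))
def fb(uv,z):
    x=(np.array(uv)/ (800/560)-[c["cx"],c["cy"]])/c["fx"]; r=np.linalg.norm(x)
    d=R(c["rotation"])@np.r_[x/r*np.sin(r),np.cos(r)]
    return (c["eye"]+d*((z-c["eye"][2])/d[2]))[:2]
b=fb((405,331),109);t=fb((401,401),92);i=fb((247,360),91)
k=[fb(p,109) for p in ((385,308),(428,308),(430,353),(381,353))]
a=lambda v:np.degrees(np.arctan2(v[1],v[0]))
print(b,t,i,np.round(k,1)); print(a(t-b),np.linalg.norm(t-b),a(i-b),np.linalg.norm(i-b), np.mean(k,0),a(k[3]-k[0]),a(k[2]-k[1]))
E
```

```text
[ 515.42616595 -110.92500898] [ 558.8469411  -136.14799504] [ 495.40714338 -202.99333961] [[ 500.1 -113.9]
 [ 510.   -95.3]
 [ 532.1 -105.3]
 [ 520.3 -127.3]]
-30.15216365337109 50.21516445298532 -102.26725052663542 94.21963049026755 [ 515.64301424 -110.46525957] -33.47733099771923 -24.40688819956633
```

Request:
play_rows --commands '[{"x": 0, "y": 0.001, "z": 0.012, "twist": 0.5}, {"x": 0, "y": 0.0015, "z": 0.026, "twist": 0.5}, {"x": 0, "y": 0.0015, "z": 0.04, "twist": 0.5}, {"x": 0, "y": 0.0015, "z": 0.054, "twist": 0.5}, {"x": 0, "y": 0.0015, "z": 0.068, "twist": 0.5}, {"x": 0, "y": 0.0015, "z": 0.08, "twist": 0.5}, {"x": 0, "y": 0.0015, "z": 0.088, "twist": 0.5}, {"x": 0, "y": 0.0015, "z": 0.088, "twist": 0.5}]'

```text
time: 2.55
tool_pos: [512.8, -113.5, 102.7]
tcp_rot: [-3.141, -0.002, 2.633]
contact_force: [-1.0, 0.0, -0.1]
grip_width: 64.3
finger_force: 0.0
```

Request:
play_rows --commands '[{"x": 0, "y": 0, "z": 0, "twist": 0}, {"x": 0, "y": 0, "z": 0, "twist": 0}, {"x": 0, "y": 0, "z": 0, "twist": 0}, {"x": 0, "y": 0, "z": 0, "twist": 0}, {"x": 0, "y": 0, "z": 0, "twist": 0}, {"x": 0, "y": 0, "z": 0, "twist": 0}, {"x": 0, "y": 0, "z": 0, "twist": 0}, {"x": 0, "y": 0, "z": 0, "twist": 0}]' --jaw 1

```text
time: 3.35
tool_pos: [514.6, -112.2, 104.5]
tcp_rot: [3.139, 0.001, 2.634]
contact_force: [3.2, 7.1, 1.6]
grip_width: 23.9
finger_force: 29.9
```

```bash
python3 - <<'E'
from plant import bot
o=bot.get_obs()
for k in ("time","tool_pos","tcp_rot","contact_force","moment","grip_width","finger_force","joint_positions"): print(k,o[k])
E
```

```text
time 3.35
tool_pos [ 514.56824349 -112.16723394  104.47337917]
tcp_rot [3.13864652e+00 1.00638230e-03 2.63424457e+00]
contact_force [3.21676551 7.06581422 1.61916133]
moment [ 1.34244437 -0.72417226 -0.12585016]
grip_width 23.87003693972835
finger_force 29.92538809776306
joint_positions [-0.3617645   0.50963439  1.71289289  0.00348662  0.91764517 -1.42733106]
```

The grip is square: 23.9 mm wide at 30 N. I'll ease the sideways load by about 2 mm and turn in stages.

Request:
play_rows --commands '[{"x": 0, "y": 0.001, "z": 0, "twist": 0}, {"x": 0, "y": 0.002, "z": 0, "twist": 4}, {"x": 0, "y": 0.002, "z": 0, "twist": 9}, {"x": 0, "y": 0.002, "z": 0, "twist": 14}, {"x": 0, "y": 0.002, "z": 0, "twist": 20}, {"x": 0, "y": 0.002, "z": 0, "twist": 25}, {"x": 0, "y": 0.002, "z": 0, "twist": 30}, {"x": 0, "y": 0.002, "z": 0, "twist": 30}]'

```text
time: 4.15
tool_pos: [514.9, -111.5, 104.0]
tcp_rot: [3.141, 0.0, 2.111]
contact_force: [1.7, 2.2, -2.4]
grip_width: 23.5
finger_force: 30.0
```

```bash
python3 - <<'E'
from plant import bot
o=bot.get_obs()
for k in ("time","tool_pos","tcp_rot","contact_force","moment","grip_width","finger_force"): print(k,o[k])
E
```

```text
time 4.15
tool_pos [ 514.88633009 -111.5105896   104.01607678]
tcp_rot [3.14086659e+00 2.75935350e-05 2.11079365e+00]
contact_force [ 1.65149881  2.22897213 -2.41511425]
moment [ 0.56380799 -0.5450197   0.08973982]
grip_width 23.529297889933986
finger_force 29.968348145484924
```

Request:
play_rows --commands '[{"x": 0, "y": 0, "z": 0, "twist": 5}, {"x": 0, "y": 0, "z": 0, "twist": 11}, {"x": 0, "y": 0, "z": 0, "twist": 17}, {"x": 0, "y": 0, "z": 0.0005, "twist": 23}, {"x": 0, "y": 0, "z": 0.0005, "twist": 29}, {"x": 0, "y": 0, "z": 0.0005, "twist": 34}, {"x": 0, "y": 0, "z": 0.0005, "twist": 38}, {"x": 0, "y": 0, "z": 0.0005, "twist": 42}]'

```text
time: 4.95
tool_pos: [515.4, -111.4, 103.6]
tcp_rot: [3.14, -0.001, 1.379]
contact_force: [4.7, 4.3, -1.8]
grip_width: 24.3
finger_force: 30.0
```

```bash
python3 - <<'E'
from plant import bot
import cv2,pickle,numpy as np
c=bot.capture("wrist"); t=bot.capture("top")["pixels"]; o=bot.get_obs(); pickle.dump(c,open("w2.pkl","wb"))
a=cv2.resize(c["pixels"][140:420,130:430],(600,560),interpolation=cv2.INTER_CUBIC)
cv2.imwrite("pics/w2.png",a[:,:,::-1])
for k in ("time","tool_pos","tcp_rot","contact_force","moment","grip_width","finger_force"): print(k,o[k])
E
```

```text
time 5.05
tool_pos [ 515.38361574 -111.35885285  103.57977789]
tcp_rot [ 3.13995932e+00 -6.77613177e-04  1.37974887e+00]
contact_force [ 4.31225633  3.77549358 -2.871859  ]
moment [ 0.78587074 -0.93621739  0.36302957]
grip_width 23.79996113494957
finger_force 30.003895461559296
```

View pics/w2.png

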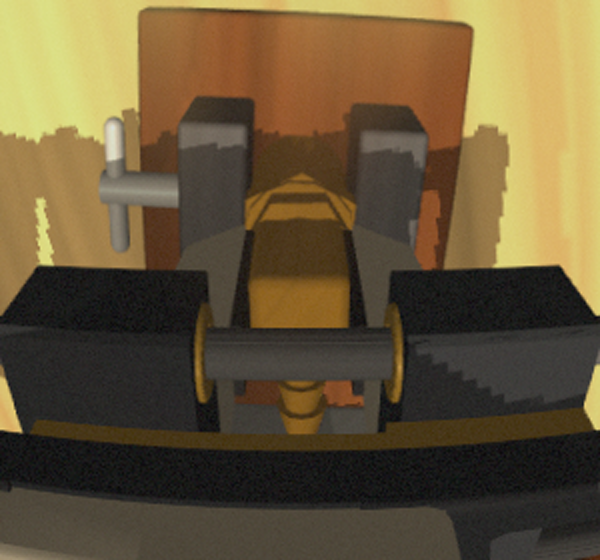

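The wrist view shows the block square between the pads and the barb running straight out below it, so the grip hasn't slipped. Tool yaw is 79°, which puts the barb at about -101°. I'll turn 2° more, then let go and retreat.

Request:
play_rows --commands '[{"x": 0, "y": 0, "z": 0, "twist": 1}, {"x": 0, "y": 0, "z": 0, "twist": 2}, {"x": 0, "y": 0, "z": 0, "twist": 2}, {"x": 0, "y": 0, "z": 0, "twist": 2}, {"x": 0, "y": 0, "z": 0, "twist": 2}, {"x": 0, "y": 0, "z": 0, "twist": 2}, {"x": 0, "y": 0, "z": 0, "twist": 2}, {"x": 0, "y": 0, "z": 0, "twist": 2}]'

```text
time: 5.85
tool_pos: [515.4, -111.4, 103.5]
tcp_rot: [3.14, -0.001, 1.347]
contact_force: [4.7, 4.1, -3.5]
grip_width: 24.2
finger_force: 30.0
```

Request:
play_rows --commands '[{"x": 0, "y": 0, "z": 0, "twist": 0}, {"x": 0, "y": 0, "z": 0, "twist": 0}, {"x": 0, "y": 0, "z": 0, "twist": 0}, {"x": 0, "y": 0, "z": 0, "twist": 0}, {"x": 0, "y": 0, "z": 0, "twist": 0}, {"x": 0, "y": 0, "z": 0, "twist": 0}, {"x": 0, "y": 0, "z": 0, "twist": 0}, {"x": 0, "y": 0, "z": 0, "twist": 0}]' --jaw 0.3

```text
time: 6.65
tool_pos: [514.6, -111.9, 103.6]
tcp_rot: [-3.142, 0.0, 1.344]
contact_force: [0.6, -0.1, 0.2]
grip_width: 64.0
finger_force: 0.0
```

Request:
play_rows --commands '[{"x": 0, "y": 0, "z": -0.01, "twist": 0}, {"x": 0, "y": 0, "z": -0.025, "twist": 0}, {"x": 0, "y": 0, "z": -0.045, "twist": 0}, {"x": 0, "y": 0, "z": -0.065, "twist": 0}, {"x": 0, "y": 0, "z": -0.085, "twist": 0}, {"x": 0, "y": 0, "z": -0.1, "twist": 0}, {"x": 0, "y": 0, "z": -0.11, "twist": 0}, {"x": 0, "y": 0, "z": -0.11, "twist": 0}]'

```text
time: 7.45
tool_pos: [515.2, -112.0, 215.3]
tcp_rot: [3.138, 0.0, 1.344]
contact_force: [0.1, -0.2, -0.0]
grip_width: 64.3
finger_force: 0.0
```

```bash
python3 - <<'E'
from plant import bot
import cv2,pickle
c=bot.capture("wrist"); pickle.dump(c,open("w3.pkl","wb"))
cv2.imwrite("pics/w3.png",cv2.resize(c["pixels"][:,:,::-1],(800,600),interpolation=cv2.INTER_CUBIC))
E
```

```text
(no output)
```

View pics/w3.png

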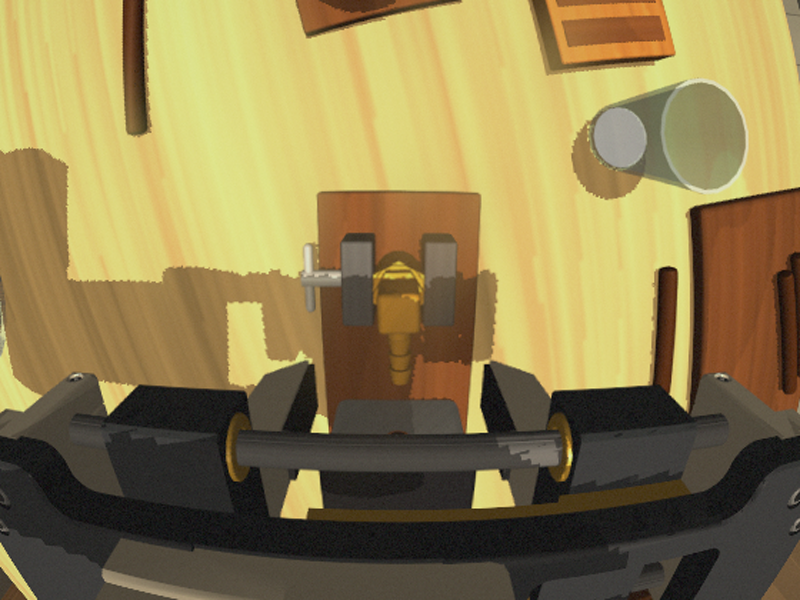

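The picture shows the block at (399,312), barb tip at (400,382) and inlet hidden behind the rod near (398,435), all in line with the strip's own axis. The gripper is clear, so I'm handing in.

```bash
python3 -c "
from plant import bot
print(bot.close_job())"
```

```text
the job is handed in; nothing more can be done
None
```

The elbow is screwed in about 74° clockwise, with its barb within about 3° of the tank inlet by the last wrist picture; the gripper was clear and the job was handed in at about 7.5 s, but the result was not reported back.

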